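# Close the three storage jars with their lids

### The arm

A 6-joint arm with a two-finger parallel gripper is mounted at the origin on a cart in front of the work surface, level with it; the furniture and walls round the work are solid. World frame = base frame: x ahead of the robot, y to its left, z up, the work surface at z = 0. Lengths are in mm, angles in rad, forces in N, time in s.
With the tool pointing down it reaches from about 275 to 750 mm from the base axis. Payload 10.2 kg.
Tool frame: the origin (TCP) lies between the finger pads; the fingertips stand 14 mm ahead of it and the grasp point (between the pads) lies 5 mm behind it (tip_reach is the distance from the TCP to the fingertips, in mm); z points along the fingers, y is the line along which they close (so a half turn about z gives the same grasp; the last joint's range is limited). The gripper opens to 85 mm and grips with 20 to 120 N. Pads are 22 mm wide; open, the fingers measure 114 mm over their backs; the gripper's body (76 mm by 85 mm) begins 54 mm behind the grasp point. The pads swing forward as they close: fully open they stand 13 mm farther back than shut.
Start: joints at [0.893, 0.313, 1.498, -0, 1.331, -0.223], TCP at [230.636, 471.633, 245.294] pointing down, gripper open.
Joint ranges: [-2.94, 2.94], [-0.97, 2.17], [0.19, 2.56], [-1.23, 4.37], [0.02, 3.11], [-2.88, 2.88]. Speed limits (rad/s): [2.39, 2.39, 3.01, 3.14, 3.14, 3.14].

### API

Orientations are given as a unit quaternion [w, x, y, z].
In Python, from rig import * gives the robot as it stands.
- The arm moves only by the tool arm_command, never from a script. Its argument "steps" is a list that holds one entry, the list of rows, each a list of 7 numbers: the opening, from 0 (shut) to 1 (fully open), then the shift along the tool's x, y, z each as a share of 0.05 m, from -1 to 1, then the turn, a rotation vector about the tool's x, y, z each as a share of 0.15 rad, from -1 to 1. A call has 1 to 8 rows; each row shifts and turns the commanded pose from where the row before left it, along the tool's axes as they then stand; what a row does not reach is not made up. A row lasts 1/8 s, in which the tool goes at most 62.5 mm and 10.7 degrees, less where a joint would pass 70% of its speed; a pose out of reach is approached as far as the arm can. A call with a number of a shift or a turn outside -1 to 1 is refused whole. A call with a gripper value outside its range is refused whole. The fingers move at their own pace and stop on an object; "squeeze" is the grip in N (left out, the last holds). Time passes only in rows, so rows that do not move let the fingers close. It gives the time, the measured TCP pose, the force, the opening and the grip force at its end, in the units of the state.
- sense(): the state, without advancing time (a new reading comes with each control period).
- capture(name): name is "scene" or "side" or "wrist"; returns the picture (384x512x3 uint8, red, green, blue); there is no depth.
- get_calibration(name): a dict with "intrinsics" (3x3 intrinsics, pixels), "rvec" (rotation vector, rad) and "tvec" (3), from world to camera coordinates, as OpenCV has them; the wrist camera has in their place "T_tool_cam" (4x4, takes a point from camera to tool coordinates, whose origin is the TCP and whose axes are the flange's). Camera axes: x right, y down, z forward; pixel columns grow to the right and rows downward; lengths in mm; the calibration is good to about 2 mm. A picture is of the moment at which its call begins: read the wrist's pose just before it. get_calibration takes no time and is no camera call.
- finish_job(): hands the job in; it is judged then, once.
The state is a dict: "time_s": time; "joints": joint angles; "dq": joint speeds; "tau": joint torques, N m; "eef_pos": TCP position; "ee_rot": TCP orientation; "force": force on the tool from outside, world axes, zero at the start; "wrist_torque": the same for the moment, N m; "grip_width": opening from 0.0 (shut) to 1.0 (fully open); "grip_force": force on a finger pad.
Only numpy, scipy, OpenCV 4.12 (cv2) and the standard library are available. Lean on these libraries where they do the work, as an engineer would, in place of code of your own. Each camera call takes 0.05 s, during which the arm holds its last target. There are 200 camera calls.

### The job

Close the three white storage jars: find the three round wooden lids with knobs among the things on the worktop and put each on the jar of its size, plug down in the mouth and lying flat on the rim. Set each lid down rather than dropping it, leave the jars standing where they are, and leave everything else alone, the square lid too.

Things in the scene. Friction and masses are not known exactly. Their poses are not given: they have to be found in the camera images.
- jar_small: small open round storage jar of white ceramic, no lid on it: 72 mm outside, mouth 62 mm inside, 80 mm tall, wall 5 mm, weighs about 0.45 kg and stands loose. Origin: centre of its underside; z up along its axis.
- jar_medium: medium open round storage jar of white ceramic, no lid on it: 94 mm outside, mouth 84 mm inside, 90 mm tall, wall 5 mm, weighs about 0.65 kg and stands loose. Origin: centre of its underside; z up along its axis.
- jar_large: large open round storage jar of white ceramic, no lid on it: 116 mm outside, mouth 106 mm inside, 100 mm tall, wall 5 mm, weighs about 0.9 kg and stands loose. Origin: centre of its underside; z up along its axis.
- lid_small: small round dark wooden lid for the small jar, lying right way up: disc 76 mm across, 10 mm thick; under it a plug 48 mm across, 10 mm deep, chamfered, for the jar's mouth; on top an upright cylindrical knob 24 mm across, 30 mm tall (50 mm over all, about 60 g). Origin: centre of the plug's underside, z up the axis. Seated, the disc lies on the rim, the origin 10 mm below the rim.
- lid_medium: medium round dark wooden lid for the medium jar, lying right way up: disc 98 mm across, 10 mm thick; under it a plug 70 mm across, 10 mm deep, chamfered, for the jar's mouth; on top an upright cylindrical knob 24 mm across, 30 mm tall (50 mm over all, about 90 g). Origin: centre of the plug's underside, z up the axis. Seated, the disc lies on the rim, the origin 10 mm below the rim.
- lid_large: large round dark wooden lid for the large jar, lying right way up: disc 120 mm across, 10 mm thick; under it a plug 92 mm across, 10 mm deep, chamfered, for the jar's mouth; on top an upright cylindrical knob 24 mm across, 30 mm tall (50 mm over all, about 130 g). Origin: centre of the plug's underside, z up the axis. Seated, the disc lies on the rim, the origin 10 mm below the rim.
- square_lid: square brown wooden lid without a knob, 107 x 107 x 24 mm, belongs to something else: leave alone. Origin: centre of its underside.
- flat_tin: low closed food tin, 86 mm across and 40 mm tall, leave alone. Origin: centre of its underside.
- tape_roll: roll of tan packing tape lying flat, 93 mm across and 48 mm tall, leave alone. Origin: centre of its underside.
Mind the look-alikes: they are no part of the job. What is shaped like the lid_medium but green or yellow is not meant.

How it is judged (in metres and radians):
At the end, for the whole second after the job is handed in: Each round lid (small, medium, large) sits on the jar of its own size, centred to within 11 mm, its plug in the mouth and its disc on the rim (height within 4 mm), lid and jar level to within 0.08 rad, let go and at rest (horizontal distance between lid_small and jar_small below 0.011 m and z of lid_small in the frame of jar_small between 0.066 and 0.074 m and angle between each of lid_small, jar_small, lid_medium, jar_medium, lid_large, jar_large's own z axis and vertical below 0.08 rad and linear speed of each of lid_small, jar_small, lid_medium, jar_medium, lid_large, jar_large below 0.02 m/s and contact force between the fingers and lid_small below 0.1 N and horizontal distance between lid_medium and jar_medium below 0.011 m and z of lid_medium in the frame of jar_medium between 0.076 and 0.084 m and contact force between the fingers and lid_medium below 0.1 N and horizontal distance between lid_large and jar_large below 0.011 m and z of lid_large in the frame of jar_large between 0.086 and 0.094 m and contact force between the fingers and lid_large below 0.1 N); the robot touches nothing.
It fails at once if a jar is shifted more than 30 mm or tipped ((distance of jar_small from where it was at the start of the episode above 0.03 m or angle between jar_small's own z axis and vertical above 0.3 rad) or (distance of jar_medium from where it was at the start of the episode above 0.03 m or angle between jar_medium's own z axis and vertical above 0.3 rad) or (distance of jar_large from where it was at the start of the episode above 0.03 m or angle between jar_large's own z axis and vertical above 0.3 rad)).
It fails at once if a round lid is dropped (faster than 0.6 m/s while out of the fingers, a fall of about 20 mm) ((linear speed of lid_small above 0.6 m/s and contact force between the fingers and lid_small below 0.05 N) or (linear speed of lid_medium above 0.6 m/s and contact force between the fingers and lid_medium below 0.05 N) or (linear speed of lid_large above 0.6 m/s and contact force between the fingers and lid_large below 0.05 N)).
It fails at once if the square lid, the tin or the tape is moved more than 30 mm (distance of any of square_lid, flat_tin, tape_roll from where it was at the start of the episode above 0.03 m).
It also fails if it takes over 83 s, if anything falls off the work surface, if the arm or the gripper's body presses on something with over 40 N, if the wrist force passes 120 N, or if a joint passes its speed limit or range.

## Working session

There is one attempt and no reset: what is moved stays moved. The work goes in short steps, Python scripts to look and compute and a tool call to move; the robot and the scene stay as the last step left them, time stands still between calls to the robot, and variables do not carry over. Pictures are saved under pics/ and viewed, at most 16 in all, crops included, and the job is handed in when it is done.

Besides the shell and the picture viewer there is one more tool, called as name(argument=value, ...), one argument or row to a line, values as JSON. arm_command: Moves the arm, as the interface text tells. Its arguments: {"type":"object","properties":{"steps":{"type":"array"},"squeeze":{"type":"number"}},"required":["steps"]}

```bash
ls && mkdir -p pics
python3 - <<'E'
from rig import *
import cv2
for n in("scene","side","wrist"):
    cv2.imwrite(f"pics/{n}0.png",capture(n)[:,:,::-1])
s=sense();print(s["time_s"],s["eef_pos"],s["ee_rot"],s["grip_width"],s["joints"])
for n in("scene","side","wrist"):print(get_calibration(n))
E
```

```text
pics
0.15 [230.53148662 471.4886448  244.88530085] [-1.85527802e-04  2.25445490e-01  9.74255677e-01 -4.16154169e-04] 0.9980626664782334 [ 8.92595672e-01  3.13292851e-01  1.49825160e+00 -2.94823708e-05
  1.33095903e+00 -2.23393042e-01]
{'intrinsics': array([[447.97481942,   0.        , 256.07612685],
       [  0.        , 447.97481942, 191.55502606],
       [  0.        ,   0.        ,   1.        ]]), 'rvec': array([ 2.04541542, -0.95567747,  0.48619653]), 'tvec': array([-330.85573473,  229.89552101, 1360.27415834])}
{'intrinsics': array([[379.20421908,   0.        , 249.82758101],
       [  0.        , 379.20421908, 191.62006187],
       [  0.        ,   0.        ,   1.        ]]), 'rvec': array([ 2.06247136, -0.54645856,  0.29597096]), 'tvec': array([-439.83774574,  149.23202816,  986.98805155])}
{'intrinsics': array([[305.80674335,   0.        , 256.92057282],
       [  0.        , 305.80674335, 189.38886566],
       [  0.        ,   0.        ,   1.        ]]), 'T_tool_cam': array([[ 1.80506910e-04, -9.65699210e-01, -2.59663249e-01,
         6.63219599e+01],
       [ 9.99999768e-01,  3.44748867e-04, -5.86978867e-04,
         1.58145975e-01],
       [ 6.56363639e-04, -2.59663083e-01,  9.65699049e-01,
        -1.28795911e+02],
       [ 0.00000000e+00,  0.00000000e+00,  0.00000000e+00,
         1.00000000e+00]])}
```

View pics/scene0.png

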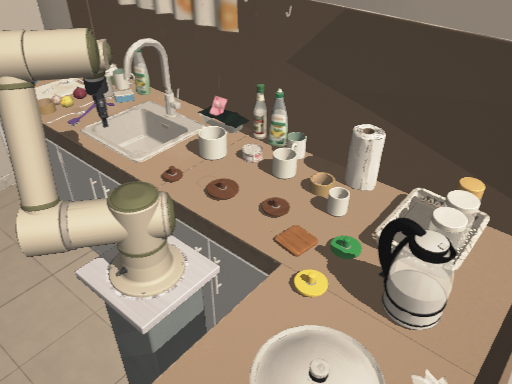

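View pics/side0.png

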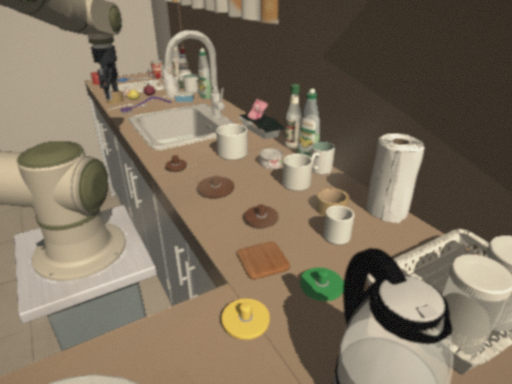

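The scene view shows these candidates:

| Item | Scene pixel |
|---|---|
| Dark round lid, small | (173,174) |
| Dark round lid, large | (222,188) |
| Dark round lid, medium | (275,206) |
| Look-alike: square lid | (297,240) |
| Look-alike: green lid | (346,246) |
| Look-alike: yellow lid | (311,283) |
| Look-alike: tape | (321,185) |
| Look-alike: tin | (252,153) |
| Jar, large | (212,143) |
| Jar, medium | (285,163) |
| Jar, small | (338,202) |
| Handled mug, not a jar | (297,146) |

I choose the three dark round lids. Next I check them in a close crop with masks.

```bash
cat > h.py <<'E'
import numpy as np, cv2
from scipy.spatial.transform import Rotation as R
from rig import *
def cam(n,s=None):
    c=get_calibration(n);K=c["intrinsics"]
    if n=="wrist":
        q=s["ee_rot"];T=np.eye(4);T[:3,:3]=R.from_quat([q[1],q[2],q[3],q[0]]).as_matrix();T[:3,3]=s["eef_pos"]
        T=T@c["T_tool_cam"];return K,T[:3,:3],T[:3,3]
    r=cv2.Rodrigues(c["rvec"])[0];return K,r.T,-r.T@np.array(c["tvec"]).ravel()
def ray(C,p):
    K,r,o=C;d=r@np.linalg.solve(K,[p[0],p[1],1.]);return o,d/np.linalg.norm(d)
def onz(C,p,z):
    o,d=ray(C,p);return o+d*(z-o[2])/d[2]
def tri(C1,p1,C2,p2):
    o1,d1=ray(C1,p1);o2,d2=ray(C2,p2)
    t=np.linalg.lstsq(np.c_[d1,-d2],o2-o1,rcond=None)[0]
    a,b=o1+t[0]*d1,o2+t[1]*d2;return (a+b)/2,np.linalg.norm(a-b)
def proj(C,X):
    K,r,o=C;v=K@(r.T@(np.asarray(X,float)-o));return v[:2]/v[2]
def circ(C,pts,z):
    P=np.array([onz(C,p,z)[:2] for p in pts]);(c,r)=cv2.minEnclosingCircle(P.astype(np.float32))
    A=np.c_[2*P,np.ones(len(P))];x=np.linalg.lstsq(A,(P**2).sum(1),rcond=None)[0]
    return x[:2],np.sqrt(x[2]+x[:2]@x[:2])
def blobs(m,amin=60):
    n,l,st,ce=cv2.connectedComponentsWithStats(m.astype(np.uint8))
    return [(i,st[i],ce[i],(l==i).astype(np.uint8)) for i in range(1,n) if st[i,4]>=amin]
E
python3 - <<'E'
from h import *
a=cv2.imread("pics/scene0.png");b=cv2.imread("pics/side0.png")
A=cv2.resize(a[110:260,150:370],None,fx=3,fy=3,interpolation=cv2.INTER_CUBIC)
cv2.imwrite("pics/c1.png",A)
B=cv2.resize(b[110:290,150:370],None,fx=3,fy=3,interpolation=cv2.INTER_CUBIC)
cv2.imwrite("pics/c2.png",B)
for n,im in(("scene",a),("side",b)):
    C=cam(n);print(n,C[2].round())
    hsv=cv2.cvtColor(im,cv2.COLOR_BGR2HSV)
    m=(hsv[...,2]<125)&(hsv[...,1]>80)&((hsv[...,0]<12)|(hsv[...,0]>170))
    m[:100]=0
    for i,st,ce,mm in blobs(m,80):print(st,ce.round(1),onz(C,ce,20).round(), hsv[mm>0].mean(0).round())
E
```

```text
scene [-524. -858. 1001.]
[163 166  19  15 173] [172.  174.2] [365. 294.  20.] [ 10. 129. 109.]
[206 179  32  21 469] [221.5 188.5] [420.  85.  20.] [ 10. 130. 112.]
[262 198  27  19 370] [275.  206.8] [ 462. -132.   20.] [ 10. 130. 108.]
side [  12. -884.  639.]
[167 156  19  15 141] [175.9 164.2] [369. 295.  20.] [ 11. 124. 105.]
[210 180  23  17 147] [222.6 189.2] [438.  56.  20.] [ 11. 121. 111.]
[245 205  28  21 206] [255.1 214.5] [ 457. -117.   20.] [ 11. 122. 103.]
```

View pics/c1.png

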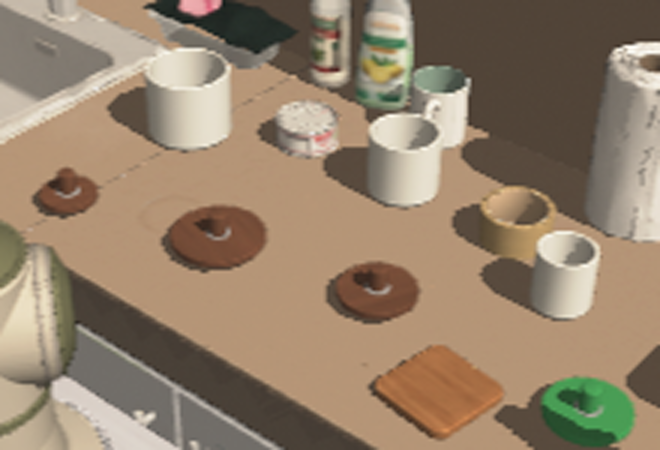

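View pics/c2.png

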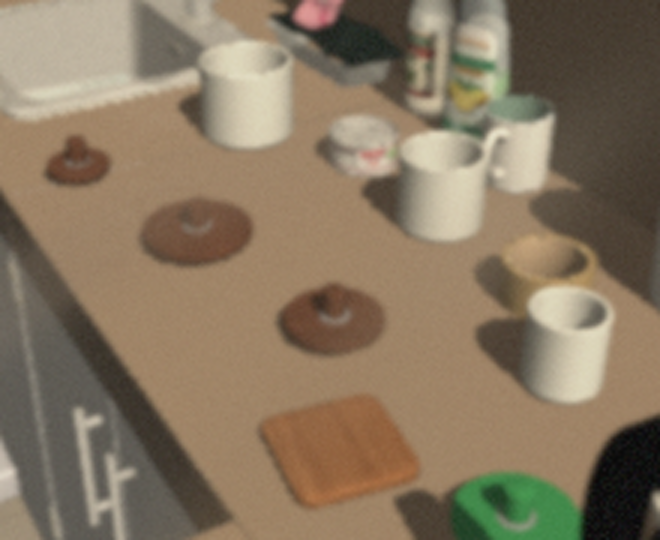

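The crops confirm three dark-brown round lids with knobs, and plain white jars at about (213,133), (285,155) and (339,194). The handled green-inside mug and the tan tape are separate things. I get coarse triangulations from those pixels first, then refine with the wrist camera.

Run:
```python
from h import *
A=cam("scene");B=cam("side")
P=dict(kS=((172.3,167.3),(175.7,157.7)),kL=((223.3,182),(216.7,179.3)),kM=((275.7,200.3),(260.7,206.7)),
jL=((212.7,132.7),(232,130.7)),jM=((285,154.7),(297.3,160)),jS=((339,193.7),(339.7,214)))
for k,(p,q) in P.items():
    x,e=tri(A,p,B,q);print(k,x.round(1),round(e,1),"reach",np.hypot(*x[:2]).round())
s=sense();q=s["ee_rot"];r=R.from_quat([q[1],q[2],q[3],q[0]]).as_matrix();print(r.round(3))
```

```text
kS [372.9 297.5  44.9] 2.3 reach 477.0
kL [432.8  86.5  42.1] 0.4 reach 441.0
kM [ 464.7 -132.2   50.4] 4.5 reach 483.0
jL [598.4 297.7  99.3] 1.6 reach 668.0
jM [664.4 -21.2  96.1] 5.8 reach 665.0
jS [ 601.6 -298.6   79.6] 2.0 reach 672.0
[[-0.898  0.439 -0.001]
 [ 0.439  0.898 -0.001]
 [ 0.    -0.001 -1.   ]]
```

View pics/wrist0.png

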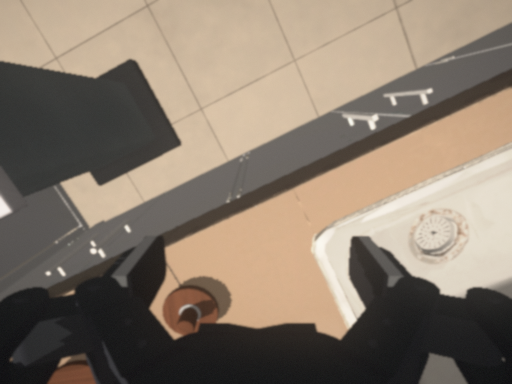

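The wrist view shows the small lid at (190,308), with the gripper hiding the lower part. I yaw so that tool x = +y, rise, and view the whole row of objects from above.

arm_command(
  steps=[
    [[1,0,0,-1,0,0,1],[1,0,0,-1,0,0,1],[1,0,0,0,0,0,1],[1,0,0,0,0,0,1],[1,0,0,0,0,0,1],[1,0,0,0,0,0,1],[1,0,0,0,0,0,1],[1,0,0,0,0,0,0.45]],
  ],
  squeeze=40,
)

```text
time_s: 1.15
eef_pos: [230.6, 471.6, 345.0]
ee_rot: [0.0, 0.709, 0.705, -0.0]
force: [0.4, -0.1, 0.6]
grip_width: 0.992
grip_force: 0.0
```

arm_command(
  steps=[
    [[1,-0.8,0.7,0,0,0,0],[1,-0.8,0.7,0,0,0,0],[1,-0.8,0.7,0,0,0,0],[1,-0.8,0.7,0,0,0,0],[1,-0.8,0.7,0,0,0,0],[1,-0.8,0.7,0,0,0,0],[1,-0.8,0.7,0,0,0,0],[1,0,0,0,0,0,0]],
  ],
)

```text
time_s: 2.15
eef_pos: [476.8, 188.8, 344.4]
ee_rot: [-0.0, 0.709, 0.705, -0.001]
force: [-0.8, 1.1, 0.5]
grip_width: 0.997
grip_force: 0.0
```

Run:
```python
from h import *
import pickle
s=sense();im=capture("wrist")[:,:,::-1].copy()
pickle.dump((s,im),open("v1.pkl","wb"));cv2.imwrite("pics/v1.png",im)
print(s["time_s"],s["eef_pos"].round(1) if hasattr(s["eef_pos"],"round") else s["eef_pos"],s["ee_rot"])
```

```text
2.15 [476.8 188.8 344.4] [-3.04296670e-04  7.09155467e-01  7.05051703e-01 -7.26228637e-04]
```

View pics/v1.png

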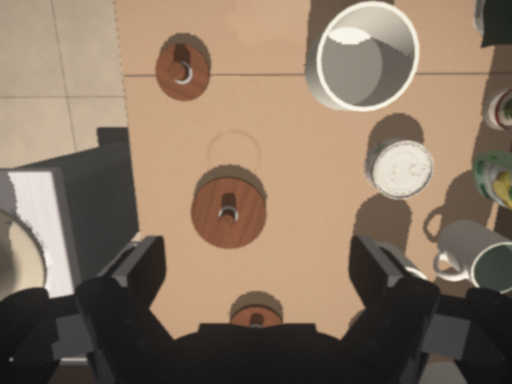

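Excellent view: small lid (183,70), large lid (228,212), large jar's rim (370,55). I sweep along −y for more overlapping views.

arm_command(
  steps=[
    [[1,-0.9,0,0,0,0,0],[1,-0.9,0,0,0,0,0],[1,0,0,0,0,0,0],[1,0,0,0,0,0,0]],
  ],
)

```text
time_s: 2.7
eef_pos: [474.7, 102.3, 345.5]
ee_rot: [-0.0, 0.707, 0.707, 0.0]
force: [0.5, 0.2, -0.1]
grip_width: 0.999
grip_force: 0.0
```

```bash
cat > shot.py <<'E'
from h import *
import pickle,sys
n=sys.argv[1];s=sense();im=capture("wrist")[:,:,::-1].copy()
pickle.dump((s,im),open(n+".pkl","wb"));cv2.imwrite(f"pics/{n}.png",im)
E
python3 shot.py v2
```

```text
(no output)
```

arm_command(
  steps=[
    [[1,-1,0,0,0,0,0],[1,-1,0,0,0,0,0],[1,-1,0,0,0,0,0],[1,-1,0,0,0,0,0],[1,0,0,0,0,0,0],[1,0,0,0,0,0,0]],
  ],
)

```text
time_s: 3.5
eef_pos: [475.0, -97.5, 345.3]
ee_rot: [-0.0, 0.707, 0.707, 0.0]
force: [-0.0, 0.1, 1.0]
grip_width: 1.001
grip_force: 0.0
```

```bash
python3 shot.py v3
```

arm_command(
  steps=[
    [[1,-1,0,0,0,0,0],[1,-1,0,0,0,0,0],[1,-1,0,0,0,0,0],[1,0,0,0,0,0,0],[1,0,0,0,0,0,0]],
  ],
)

```text
time_s: 4.18
eef_pos: [475.0, -247.3, 345.4]
ee_rot: [-0.0, 0.707, 0.707, 0.0]
force: [0.1, 0.5, 0.9]
grip_width: 1.005
grip_force: 0.0
```

```bash
python3 shot.py v4
python3 - <<'E'
import cv2,numpy as np
cv2.imwrite("pics/all.png",cv2.resize(np.vstack([cv2.imread(f"pics/v{i}.png")[:260] for i in (2,3,4)]),None,fx=.75,fy=.75))
E
```

```text
(no output)
```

View pics/all.png

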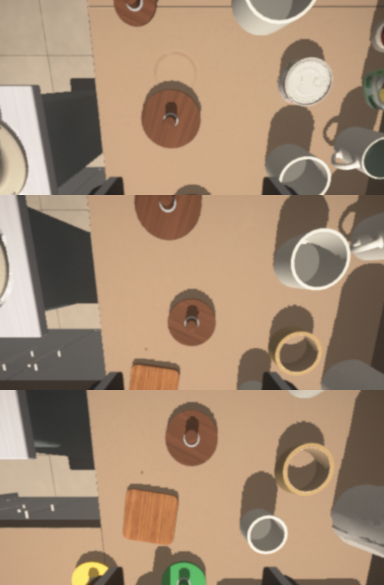

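The montage shows each lid and jar rim complete in at least two views: the large lid in v1 and v2, the medium lid in v3 and v4. The medium rim is in v2 and v3, the small rim in v4. Now I measure with masks.

```bash
cat > meas.py <<'E'
from h import *
import pickle
C,D={},{}
for v in("v1","v2","v3","v4"):
    s,im=pickle.load(open(v+".pkl","rb"));C[v]=cam("wrist",s)
    f=im.astype(float);b,g,r=f[...,0],f[...,1],f[...,2]
    lid=(r/(g+1)>1.55)&(r<190)
    rim=(f.min(2)>175)&(f.max(2)-f.min(2)<45)
    for nm,m,z,amin in(("lid",lid,20,900),("rim",rim,None,150)):
        m=m.astype(np.uint8);m[290:]=0;m[:,:95]=0
        m=cv2.morphologyEx(m,cv2.MORPH_CLOSE,np.ones((5,5)))
        for i,st,ce,mm in blobs(m,amin):
            c=max(cv2.findContours(mm,cv2.RETR_EXTERNAL,cv2.CHAIN_APPROX_NONE)[0],key=cv2.contourArea)
            h=cv2.convexHull(c)[:,0]
            edge=st[0]<=95 or st[1]<=0 or st[1]+st[3]>=290 or st[0]+st[2]>=512
            e=cv2.fitEllipse(c) if len(c)>5 else None
            print(v,nm,st,"EDGE" if edge else "",[ (zz,*circ(C[v],h,zz)[0].round(1),circ(C[v],h,zz)[1].round(1)) for zz in ([20] if z else [80,90,100])])
E
python3 meas.py
```

```text
v1 rim [ 317    0  102  111 3077] EDGE [(80, np.float64(605.9), np.float64(307.8), np.float64(62.2)), (90, np.float64(602.6), np.float64(306.4), np.float64(60.6)), (100, np.float64(599.3), np.float64(305.1), np.float64(59.0))]
v1 rim [ 374  141   58   54 2270]  [(80, np.float64(665.1), np.float64(175.7), np.float64(35.8)), (90, np.float64(660.3), np.float64(177.7), np.float64(34.9)), (100, np.float64(655.5), np.float64(179.7), np.float64(34.0))]
v1 rim [443 266  35  20 173]  [(80, np.float64(770.2), np.float64(14.3), np.float64(24.2)), (90, np.float64(762.8), np.float64(20.4), np.float64(23.5)), (100, np.float64(755.3), np.float64(26.5), np.float64(22.9))]
v2 rim [ 324    0   97   47 1323] EDGE [(80, np.float64(598.3), np.float64(291.7), np.float64(56.7)), (90, np.float64(595.2), np.float64(288.6), np.float64(55.2)), (100, np.float64(592.0), np.float64(285.5), np.float64(53.8))]
v2 rim [ 381   77   60   61 2756]  [(80, np.float64(663.6), np.float64(166.1), np.float64(36.9)), (90, np.float64(658.8), np.float64(166.1), np.float64(36.0)), (100, np.float64(654.0), np.float64(166.2), np.f
[... 954 characters left out ...]
float64(9.0), np.float64(21.5))]
v4 rim [392   0  37  10 271] EDGE [(80, np.float64(647.7), np.float64(-50.0), np.float64(24.3)), (90, np.float64(643.3), np.float64(-53.3), np.float64(23.7)), (100, np.float64(639.0), np.float64(-56.6), np.float64(23.1))]
v4 rim [330 167  53  52 585]  [(80, np.float64(606.9), np.float64(-292.7), np.float64(35.6)), (90, np.float64(603.5), np.float64(-289.9), np.float64(34.7)), (100, np.float64(600.2), np.float64(-287.0), np.float64(33.8))]
v4 rim [455 196  57  26 240] EDGE [(80, np.float64(799.8), np.float64(-268.4), np.float64(61.4)), (90, np.float64(791.5), np.float64(-266.2), np.float64(59.9)), (100, np.float64(783.3), np.float64(-264.0), np.float64(58.3))]
```

Run:
```python
from h import *
import pickle
s,im=pickle.load(open("v1.pkl","rb"))
for n,p in dict(lid=(210,215),lidS=(165,75),bg=(280,150),shadow=(205,50),shJ=(310,60),rim=(318,60),rim2=(415,60),wall=(312,80),inside=(370,80),lit=(350,35)).items():print(n,im[p[1],p[0]])
s,im=pickle.load(open("v3.pkl","rb"))
for n,p in dict(rimL=(386,90),wall=(375,85),rimR=(463,85),mug=(478,75),table=(300,100)).items():print(n,im[p[1]-2:p[1]+3,p[0]-2:p[0]+3].reshape(-1,3).mean(0).round())
```

```text
lid [ 64  88 135]
lidS [ 62  88 136]
bg [133 166 202]
shadow [ 67  83 102]
shJ [ 88  98 105]
rim [227 240 245]
rim2 [218 232 238]
wall [130 143 151]
inside [125 137 144]
lit [233 245 249]
rimL [127. 141. 148.]
wall [ 90. 101. 107.]
rimR [183. 198. 205.]
mug [191. 207. 217.]
table [135. 169. 205.]
```

```bash
sed -i 's/>1.55)&(r<190)/>1.36)\&(r<185)/; s/f.min(2)>175/f.min(2)>205/; s/MORPH_CLOSE,np.ones((5,5))/MORPH_CLOSE,np.ones((3,3))/' meas.py && python3 meas.py | sed 's/np.float64//g'
```

```text
v1 lid [ 156   44   53   57 2175]  [(20, (371.6), (301.7), (37.0))]
v1 lid [ 192  177   74   72 4004]  [(20, (429.8), (93.3), (58.7))]
v1 rim [ 318    2  101  109 1507]  [(80, (607.7), (309.7), (59.9)), (90, (604.4), (308.3), (58.4)), (100, (601.1), (306.9), (56.8))]
v1 rim [ 378  146   49   46 1430]  [(80, (664.3), (174.3), (31.5)), (90, (659.6), (176.3), (30.7)), (100, (654.8), (178.4), (29.9))]
v2 lid [ 152    0   56   35 1385] EDGE [(20, (371.9), (300.3), (36.7))]
v2 lid [ 189  119   78   78 4615]  [(20, (429.8), (92.9), (58.6))]
v2 lid [ 228  260   56   30 1184] EDGE [(20, (471.4), (-120.7), (46.8))]
v2 rim [328   0  92  32 408] EDGE [(80, (607.4), (311.9), (58.2)), (90, (604.1), (308.3), (56.7)), (100, (600.7), (304.6), (55.2))]
v2 rim [ 385   83   51   52 1988]  [(80, (664.5), (165.1), (32.1)), (90, (659.7), (165.2), (31.3)), (100, (654.9), (165.3), (30.5))]
v2 rim [373 209  67  61 310]  [(80, (682.4), (-11.7), (46.4)), (90, (677.1), (-7.1), (45.2)), (100, (671.8), (-2.5), (44.0))]
v3 lid [ 180    0   88   60 4096] EDGE [(20, (429.8), (91.0), (58.5))]
v3 lid [ 224  138   63   63 2911]  [(20, (471.3), (-123.5), (47.6))]
v3 rim [389  45  78  81 763]  [(80, (681.8), (-7.6), (47.0)), (90, (676.5), (-8.2), (45.8)), (100, (671.3), (-8.8), (44.6))]
v3 rim [478  60  34  15 197] EDGE [(80, (762.8), (7.8), (17.8)), (90, (755.5), (6.8), (17.4)), (100, (748.2), (5.8), (16.9))]
v4 lid [ 221   26   69   75 3832]  [(20, (471.4), (-124.2), (47.7))]
v4 rim [330 168  53  50 404]  [(80, (606.9), (-292.9), (34.9)), (90, (603.5), (-290.1), (34.0)), (100, (600.2), (-287.3), (33.1))]
```

All radii match their sizes at the given heights, and the views agree with each other, so the heights hold.

| Thing | x, y (mm) | Radius (mm) |
|---|---|---|
| Lid small | 371.6, 301.5 | 37 |
| Lid large | 429.8, 93.1 | 58.6 |
| Lid medium | 471.4, −123.9 | 47.6 |
| Jar large | 601, 307 | 57 |
| Jar medium | 676.5, −7.7 | 46 |
| Jar small | 607, −293 | 35 |

I start with the medium lid.

arm_command(
  steps=[
    [[0.7,0.8,0,-0.0,0,0,0],[0.7,0.8,0,-0.0,0,0,0],[0.7,0.87,-0.07,0.5,0,0,0],[0.7,0,0,1,0,0,0],[0.7,0,0,1,0,0,0],[0.7,0,0,1,0,0,0],[0.7,0,0,1,0,0,0],[0.7,0,0,0,0,0,0]],
  ],
)

```text
time_s: 5.22
eef_pos: [469.9, -123.3, 118.5]
ee_rot: [-0.003, 0.707, 0.707, -0.001]
force: [-0.3, 0.2, 0.7]
grip_width: 0.696
grip_force: 0.0
```

```bash
python3 -c "
from rig import *
s=sense();print(s['eef_pos'].round(1),s['time_s'])"; python3 shot.py m1
```

```text
[ 469.9 -123.3  118.5] 5.225
```

View pics/m1.png

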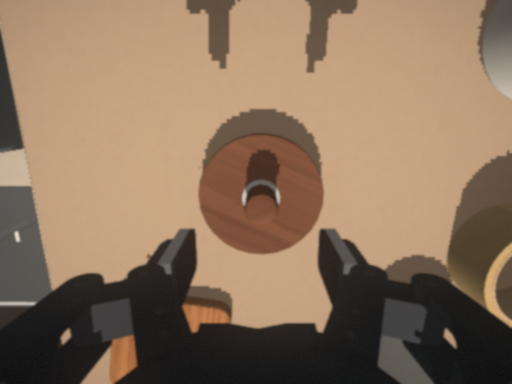

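The knob (260,208) is centred between the fingers. I descend and grip.

arm_command(
  steps=[
    [[0.7,0,0,0.8,0,0,0],[0.7,0,0,0.6,0,0,0],[0.7,0,0,0.25,0,0,0],[0.7,0,0,0,0,0,0],[0.2,0,0,0,0,0,0],[0.1,0,0,0,0,0,0],[0.1,0,0,0,0,0,0],[0.1,0,0,0,0,0,0]],
  ],
  squeeze=40,
)

```text
time_s: 6.28
eef_pos: [471.8, -125.5, 39.0]
ee_rot: [0.001, 0.708, 0.707, 0.0]
force: [-1.4, 0.8, 6.7]
grip_width: 0.265
grip_force: 38.9
```

arm_command(
  steps=[
    [[0.1,0,0,-0.6,0,0,0],[0.1,0,0,-1,0,0,0],[0.1,0,0,-1,0,0,0],[0.1,0.4,0.7,-0.4,0,0,0],[0.1,0.5,0.8,0,0,0,0],[0.1,0.5,0.9,0,0,0,0],[0.1,0.5,0.9,0,0,0,0],[0.1,0.4,0.8,0,0,0,0]],
  ],
)

```text
time_s: 7.28
eef_pos: [677.6, -9.3, 188.1]
ee_rot: [0.0, 0.707, 0.707, 0.0]
force: [0.4, -0.3, -0.4]
grip_width: 0.266
grip_force: 39.5
```

arm_command(
  steps=[
    [[0.1,0,0,0,0,0,0],[0.1,0,0,0,0,0,0],[0.1,0,0,0,0,0,0]],
  ],
)

```text
time_s: 7.65
eef_pos: [675.8, -11.2, 188.4]
ee_rot: [0.0, 0.708, 0.706, 0.0]
force: [0.8, -0.5, -0.7]
grip_width: 0.267
grip_force: 39.7
```

```bash
python3 shot.py m2
python3 - <<'E'
import pickle
print(pickle.load(open("m2.pkl","rb"))[0]["eef_pos"].round(1))
E
```

```text
[675.8 -11.2 188.4]
```

View pics/m2.png

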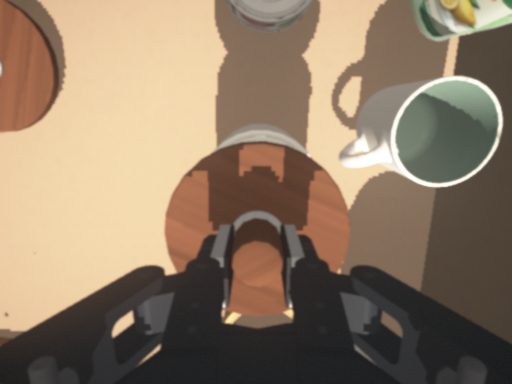

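The lid is held level over the medium jar, whose far rim arc shows at (262,135). I check its centre from that arc, and the other rims from the first scene and side pictures.

Run:
```python
from h import *
import pickle
from scipy.optimize import least_squares
s,im=pickle.load(open("m2.pkl","rb"));C=cam("wrist",s)
print(im[115:150:3,262])
g=im.astype(int);row=[]
pts=[]
for c in range(226,300,3):
    m=(g[100:160,c].min(1)>150)
    if m.any(): pts.append((c,100+int(np.argmax(m))))
P=np.array([onz(C,p,90)[:2] for p in pts])
f=least_squares(lambda c:np.hypot(*(P-c).T)-47,[676,-8],loss="soft_l1");print(f.x.round(1),np.abs(f.fun).max().round(1),pts[::4])
# scene/side rims from first pictures
for n,th in(("scene",170),("side",165)):
    C=cam(n);im=cv2.imread(f"pics/{n}0.png");f=im.astype(int)
    for k,(X,z,rad) in dict(L=((601,307),100,58),M=((676.5,-7.7),90,47),S=((607,-293),80,36)).items():
        u=[tuple(proj(C,[X[0]+rad*np.cos(t),X[1]+rad*np.sin(t),z])) for t in np.linspace(0,6.28,200)]
        cx=proj(C,[*X,z]);res=[]
        gr=cv2.GaussianBlur(cv2.cvtColor(im,cv2.COLOR_BGR2GRAY),(3,3),0).astype(float)
        # far-side edge points: search along outward direction for strongest falloff
        for p in u:
            d=np.array(p)-cx
            if d[1]>0.35*np.linalg.norm(d): continue
            t=np.arange(.75,1.3,.02);q=cx+t[:,None]*d
            v=cv2.remap(gr.astype(np.float32),q[:,0].astype(np.float32)[None],q[:,1].astype(np.float32)[None],1)[0]
            i=np.argmin(np.diff(v));res.append(onz(C,q[i]+d*.01,z)[:2])
        P=np.array(res);ff=least_squares(lambda c:np.hypot(*(P-c).T)-rad,X,loss="soft_l1",f_scale=2)
        print(n,k,ff.x.round(1),np.median(np.abs(ff.fun)).round(1))
```

```text
[[ 92 112 136]
 [ 91 110 135]
 [ 91 111 135]
 [116 129 141]
 [126 137 144]
 [154 169 176]
 [168 184 192]
 [172 190 200]
 [161 177 186]
 [ 63  77 100]
 [ 78 105 162]
 [ 82 112 173]]
[677.3  -8.5] 0.5 [(226, 140), (238, 134), (250, 131), (262, 130), (274, 132), (286, 136), (298, 144)]
scene L [599.8 301.8] 1.8
scene M [677.1 -13.8] 2.5
scene S [ 606.9 -296.8] 1.0
side L [603.4 309.1] 2.4
side M [679.8  -8.2] 1.7
side S [ 608.7 -292.3] 0.9
```

The rim arc puts the medium jar at (677.3, −8.5), in agreement with the other views. I correct by +1.5 mm in x and +1 mm in y, then lower to just above seating.

arm_command(
  steps=[
    [[0.1,0.02,0.03,0.4,0,0,0],[0.1,0,0,0.4,0,0,0],[0.1,0,0,0.25,0,0,0],[0.1,0,0,0.15,0,0,0],[0.1,0,0,0.1,0,0,0],[0.1,0,0,0,0,0,0],[0.1,0,0,0,0,0,0]],
  ],
)

```text
time_s: 8.57
eef_pos: [678.1, -9.6, 123.3]
ee_rot: [0.0, 0.708, 0.707, 0.0]
force: [0.8, 0.7, -0.0]
grip_width: 0.265
grip_force: 39.7
```

arm_command(
  steps=[
    [[0.1,0,0,0.05,0,0,0],[0.1,0,0,0.04,0,0,0],[0.1,0,0,0,0,0,0],[0.1,0,0,0,0,0,0]],
  ],
)

```text
time_s: 9.07
eef_pos: [678.0, -9.5, 119.0]
ee_rot: [0.0, 0.708, 0.707, 0.0]
force: [-2.5, 0.3, 5.9]
grip_width: 0.267
grip_force: 40.2
```

Contact at the expected height. I release and retreat.

arm_command(
  steps=[
    [[0.6,0,0,0,0,0,0],[0.6,0,0,0,0,0,0],[0.6,0,0,0,0,0,0],[0.6,0,0,-0.5,0,0,0],[0.6,0,0,-1,0,0,0],[0.6,0,0,-1,0,0,0],[0.6,0.05,-1,0,0,0,0],[0.6,0.4,-1,0,0,0,0]],
  ],
)

```text
time_s: 10.07
eef_pos: [576.8, 12.6, 243.3]
ee_rot: [0.0, 0.708, 0.706, 0.0]
force: [1.1, 1.0, -1.2]
grip_width: 0.599
grip_force: 0.0
```

arm_command(
  steps=[
    [[0.7,0.5,-1,0,0,0,0],[0.7,0.6,-1,0,0,0,0],[0.7,0.5,-0.96,0,0,0,0],[0.7,0,0,0.5,0,0,0],[0.7,0,0,1,0,0,0],[0.7,0,0,0,0,0,0],[0.7,0,0,0,0,0,0]],
  ],
)

```text
time_s: 10.95
eef_pos: [430.9, 93.3, 169.8]
ee_rot: [0.001, 0.708, 0.707, 0.001]
force: [0.4, 0.6, 0.4]
grip_width: 0.699
grip_force: 0.0
```

```bash
python3 shot.py l1
python3 - <<'E'
from h import *
import pickle
s,im=pickle.load(open("l1.pkl","rb"));print(s["time_s"],s["eef_pos"].round(1))
b=capture("scene")[:,:,::-1];c=capture("side")[:,:,::-1]
cv2.imwrite("pics/l1m.png",np.hstack([cv2.resize(im,(400,300)),cv2.resize(np.ascontiguousarray(c[110:260,220:420]),(400,300))]))
E
```

```text
10.95 [430.9  93.3 169.8]
```

View pics/l1m.png

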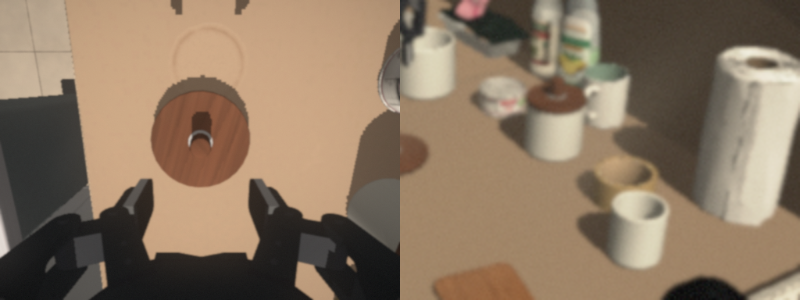

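The medium lid sits level on its jar in the right half, at (555,95). The large lid's knob lies centred between the fingers at (200,148). I descend and grip.

arm_command(
  steps=[
    [[0.7,0,-0.02,0.9,0,0,0],[0.7,0,0,0.9,0,0,0],[0.7,0,0,0.6,0,0,0],[0.7,0,0,0.22,0,0,0],[0.7,0,0,0,0,0,0],[0.1,0,0,0,0,0,0],[0.1,0,0,0,0,0,0],[0.1,0,0,0,0,0,0]],
  ],
)

```text
time_s: 12.1
eef_pos: [429.7, 93.3, 38.4]
ee_rot: [0.001, 0.708, 0.707, 0.001]
force: [-1.7, -0.2, 8.1]
grip_width: 0.271
grip_force: 38.8
```

arm_command(
  steps=[
    [[0.1,0,0,0,0,0,0],[0.1,0,0,0,0,0,0]],
  ],
)

```text
time_s: 12.35
eef_pos: [429.6, 93.3, 38.4]
ee_rot: [0.001, 0.708, 0.707, 0.001]
force: [-1.6, -0.2, 7.4]
grip_width: 0.265
grip_force: 38.8
```

arm_command(
  steps=[
    [[0.1,0,0,-0.6,0,0,0],[0.1,0,0,-1,0,0,0],[0.1,0,0,-1,0,0,0],[0.1,0.4,0.7,-0.8,0,0,0],[0.1,0.5,0.8,0,0,0,0],[0.1,0.5,0.8,0,0,0,0],[0.1,0.4,0.8,0,0,0,0],[0.1,0.2,0.35,0,0,0,0]],
  ],
)

```text
time_s: 13.35
eef_pos: [602.8, 194.0, 207.0]
ee_rot: [-0.0, 0.707, 0.707, -0.0]
force: [-0.2, -0.3, -0.2]
grip_width: 0.269
grip_force: 39.8
```

arm_command(
  steps=[
    [[0.1,0,0,0,0,0,0],[0.1,0,0,0,0,0,0],[0.1,0,0,0,0,0,0]],
  ],
)

```text
time_s: 13.72
eef_pos: [601.2, 192.7, 207.8]
ee_rot: [0.0, 0.708, 0.706, 0.0]
force: [-0.9, -0.5, -0.9]
grip_width: 0.263
grip_force: 39.8
```

```bash
python3 shot.py l2 && sed 's/("v1","v2","v3","v4")/("l2",)/' meas.py > meas2.py && python3 meas2.py | sed 's/np.float64//g' && python3 -c "
import pickle
print(pickle.load(open('l2.pkl','rb'))[0]['eef_pos'].round(1))"
```

```text
l2 lid [  144   124   226   152 21991]  [(20, (600.1), (117.3), (124.6))]
l2 lid [ 230  224   55   66 3034] EDGE [(20, (599.4), (86.4), (42.2))]
l2 rim [176   0  13  66 449] EDGE [(80, (568.9), (311.9), (31.9)), (90, (570.2), (309.8), (30.7)), (100, (571.4), (307.7), (29.4))]
l2 rim [333  16   8  29 180]  [(80, (662.2), (315.1), (7.9)), (90, (659.8), (312.9), (7.6)), (100, (657.5), (310.7), (7.3))]
l2 rim [345 161  39  57 880]  [(80, (679.2), (182.8), (31.0)), (90, (676.2), (185.8), (29.8)), (100, (673.1), (188.7), (28.6))]
[601.2 192.7 207.8]
```

View pics/l2.png

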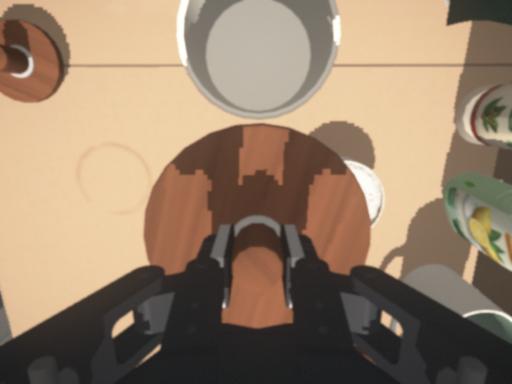

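The large jar's rim shows fully except at the top, around (259,30). With the camera above the mouth, the jar's silhouette is its rim, so I fit that.

```bash
cat > rimfit.py <<'E'
from h import *
import pickle,sys
from scipy.optimize import least_squares
v,x,y,z,rad,ymax=sys.argv[1],*map(float,sys.argv[2:])
s,im=pickle.load(open(v+".pkl","rb"));C=cam("wrist",s)
S=cv2.cvtColor(im,cv2.COLOR_BGR2HSV)[...,1]
m=((S<60)).astype(np.uint8);u=proj(C,[x,y,z]).astype(int)
m=cv2.morphologyEx(m,cv2.MORPH_OPEN,np.ones((3,3)))
l=cv2.connectedComponents(m)[1];lab=l[max(u[1],0),u[0]];print(u,lab)
c=max(cv2.findContours((l==lab).astype(np.uint8),0,1)[0],key=len)[:,0]
c=np.array([p for p in c if 2<p[1]<ymax])
for zz in(z-10,z,z+10):
    P=np.array([onz(C,p,zz)[:2] for p in c])
    f=least_squares(lambda q:np.hypot(*(P-q[:2]).T)-q[2],[x,y,rad],loss="soft_l1");print(zz,f.x.round(1),np.abs(f.fun).mean().round(2))
P=np.array([onz(C,p,z)[:2] for p in c])
f=least_squares(lambda q:np.hypot(*(P-q).T)-rad,[x,y],loss="soft_l1");print("fixed r",f.x.round(1),np.abs(f.fun).mean().round(2))
E
python3 rimfit.py l2 602 307 100 58 200
```

```text
[258  36] 1
90.0 [601.5 310.3  59.9] 0.3
100.0 [601.5 308.3  57.5] 0.29
110.0 [601.4 306.2  55. ] 0.28
fixed r [601.5 308.9] 0.4
```

The large jar is at (601.5, 308.5), with r = 57.5 at z = 100. I move over it and lower to just above seating.

arm_command(
  steps=[
    [[0.1,0.6,0.01,0,0,0,0],[0.1,0.8,0,0,0,0,0],[0.1,0.6,0,0,0,0,0],[0.1,0.32,0,0,0,0,0],[0.1,0,0,0.4,0,0,0],[0.1,0,0,0.4,0,0,0],[0.1,0,0,0,0,0,0],[0.1,0,0,0,0,0,0]],
  ],
)

```text
time_s: 14.78
eef_pos: [602.8, 308.8, 168.5]
ee_rot: [0.0, 0.708, 0.706, 0.001]
force: [0.0, 0.3, -0.3]
grip_width: 0.263
grip_force: 39.8
```

arm_command(
  steps=[
    [[0.1,0,-0.02,0.3,0,0,0],[0.1,0,0,0.2,0,0,0],[0.1,0,0,0.15,0,0,0],[0.1,0,0,0.07,0,0,0],[0.1,0,0,0.04,0,0,0],[0.1,0,0,0.04,0,0,0],[0.1,0,0,0,0,0,0],[0.1,0,0,0,0,0,0]],
  ],
)

```text
time_s: 15.78
eef_pos: [601.6, 309.1, 128.5]
ee_rot: [0.0, 0.708, 0.707, 0.001]
force: [-3.5, -0.6, 6.1]
grip_width: 0.265
grip_force: 40.4
```

Seated with light contact. I release and go to the small lid.

arm_command(
  steps=[
    [[0.6,0,0,0,0,0,0],[0.6,0,0,0,0,0,0],[0.6,0,0,0,0,0,0],[0.6,0,0,-0.5,0,0,0],[0.6,0,0,-1,0,0,0],[0.6,0,-0.6,0,0,0,0],[0.6,0,-1,0,0,0,0],[0.6,-0.15,-1,0,0,0,0]],
  ],
)

```text
time_s: 16.77
eef_pos: [469.8, 301.8, 202.1]
ee_rot: [-0.0, 0.708, 0.707, 0.0]
force: [1.0, -0.4, 0.6]
grip_width: 0.603
grip_force: 0.0
```

arm_command(
  steps=[
    [[0.7,0,-1,0,0,0,0],[0.7,0,-1,0,0,0,0],[0.7,0,0,0.6,0,0,0],[0.7,0,0,0.6,0,0,0],[0.7,0,0,0,0,0,0],[0.7,0,0,0,0,0,0]],
  ],
)

```text
time_s: 17.52
eef_pos: [372.0, 302.1, 143.4]
ee_rot: [0.0, 0.708, 0.707, 0.001]
force: [-0.2, -0.1, 0.7]
grip_width: 0.702
grip_force: 0.0
```

```bash
python3 shot.py s1
python3 - <<'E'
from h import *
import pickle
s,im=pickle.load(open("s1.pkl","rb"));print(s["time_s"],s["eef_pos"].round(1))
b=capture("scene")[:,:,::-1]
cv2.imwrite("pics/s1m.png",np.hstack([cv2.resize(im,(400,300)),cv2.resize(np.ascontiguousarray(b[90:240,150:350]),(400,300))]))
E
```

```text
17.525 [372.  302.1 143.4]
```

View pics/s1m.png

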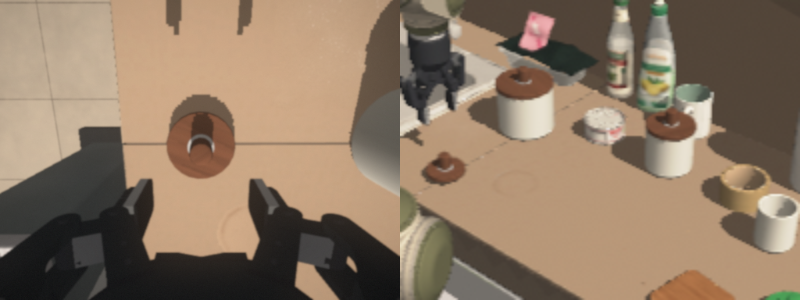

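The large lid (525,85) and medium lid (670,122) sit flat. The small lid's knob (201,155) is centred. I descend 105 mm and grip.

arm_command(
  steps=[
    [[0.7,0,0,0.8,0,0,0],[0.7,0,0,0.8,0,0,0],[0.7,0,0,0.38,0,0,0],[0.7,0,0,0.1,0,0,0],[0.7,0,0,0,0,0,0],[0.1,0,0,0,0,0,0],[0.1,0,0,0,0,0,0],[0.1,0,0,0,0,0,0]],
  ],
)

```text
time_s: 18.62
eef_pos: [371.8, 302.1, 39.0]
ee_rot: [0.0, 0.708, 0.707, 0.001]
force: [-0.5, -0.8, 6.3]
grip_width: 0.266
grip_force: 39.0
```

arm_command(
  steps=[
    [[0.1,0,0,0,0,0,0],[0.1,0,0,0,0,0,0]],
  ],
)

```text
time_s: 18.88
eef_pos: [371.8, 302.1, 39.1]
ee_rot: [0.0, 0.708, 0.707, 0.001]
force: [-1.0, -0.1, 6.6]
grip_width: 0.266
grip_force: 39.0
```

Gripped. I lift 160 mm and carry it to the small jar in two calls.

arm_command(
  steps=[
    [[0.1,0,0,-0.6,0,0,0],[0.1,0,0,-1,0,0,0],[0.1,0,0,-1,0,0,0],[0.1,-0.5,0.1,-0.6,0,0,0],[0.1,-0.9,0.3,0,0,0,0],[0.1,-0.9,0.3,0,0,0,0],[0.1,-0.9,0.3,0,0,0,0],[0.1,-0.9,0.3,0,0,0,0]],
  ],
)

```text
time_s: 19.88
eef_pos: [436.3, 95.4, 198.5]
ee_rot: [0.0, 0.708, 0.707, 0.0]
force: [1.0, -0.1, -0.2]
grip_width: 0.269
grip_force: 39.6
```

arm_command(
  steps=[
    [[0.1,-0.9,0.4,0,0,0,0],[0.1,-0.9,0.4,0,0,0,0],[0.1,-0.9,0.4,0,0,0,0],[0.1,-0.9,0.4,0,0,0,0],[0.1,-0.9,0.4,0,0,0,0],[0.1,-0.9,0.4,0,0,0,0],[0.1,-0.4,0.2,0,0,0,0],[0.1,0,0,0,0,0,0]],
  ],
)

```text
time_s: 20.88
eef_pos: [565.6, -194.3, 197.7]
ee_rot: [-0.0, 0.708, 0.706, -0.0]
force: [0.1, 1.1, -1.9]
grip_width: 0.262
grip_force: 39.6
```

```bash
python3 shot.py s2 && python3 -c "
from rig import *
import pickle
print(pickle.load(open('s2.pkl','rb'))[0]['eef_pos'].round(1))"
```

```text
[ 565.6 -194.3  197.7]
```

View pics/s2.png

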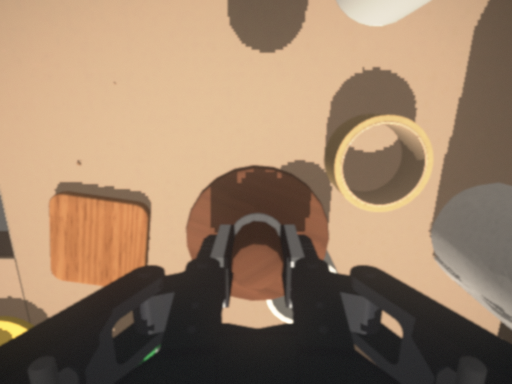

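The lid is held, and the small jar's rim peeks out at (285,312). I move the last (+41.7, −98.7) mm and check the rim arc again.

arm_command(
  steps=[
    [[0.1,-0.5,0.2,0,0,0,0],[0.1,-0.6,0.23,0,0,0,0],[0.1,-0.5,0.2,0,0,0,0],[0.1,-0.37,0.2,0,0,0,0],[0.1,0,0,0,0,0,0],[0.1,0,0,0,0,0,0],[0.1,0,0,0,0,0,0]],
  ],
)

```text
time_s: 21.8
eef_pos: [606.9, -290.8, 198.7]
ee_rot: [-0.0, 0.707, 0.707, 0.0]
force: [0.5, 0.4, -1.3]
grip_width: 0.265
grip_force: 39.6
```

```bash
python3 shot.py s3
python3 - <<'E'
from h import *
import pickle
from scipy.optimize import least_squares
s,im=pickle.load(open("s3.pkl","rb"));C=cam("wrist",s);print(s["eef_pos"].round(1),s["time_s"])
g=im.astype(int);u=proj(C,[607,-293,80]);t=proj(C,[607,-257,80]);print(u,t)
pts=[]
for c in range(int(t[0])-24,int(t[0])+25,3):
    col=g[int(t[1])-15:int(t[1])+40,c];sat=(col.max(1)-col.min(1))
    m=(col.min(1)>120)&(sat<45)
    if m.any(): pts.append((c,int(t[1])-15+int(np.argmax(m))))
P=np.array([onz(C,p,80)[:2] for p in pts]);print(pts)
f=least_squares(lambda c:np.hypot(*(P-c).T)-36,[607,-293],loss="soft_l1");print(f.x.round(1),np.abs(f.fun).max().round(1))
E
```

```text
[ 606.9 -290.8  198.7] 21.8
[257.78704367 191.13637052] [257.80447006 148.23931176]
[(233, 155), (236, 153), (239, 151), (242, 150), (245, 149), (248, 148), (251, 148), (254, 147), (257, 147), (260, 147), (263, 147), (266, 148), (269, 148), (272, 149), (275, 150), (278, 152), (281, 153)]
[ 607.4 -291.9] 0.4
```

View pics/s3.png

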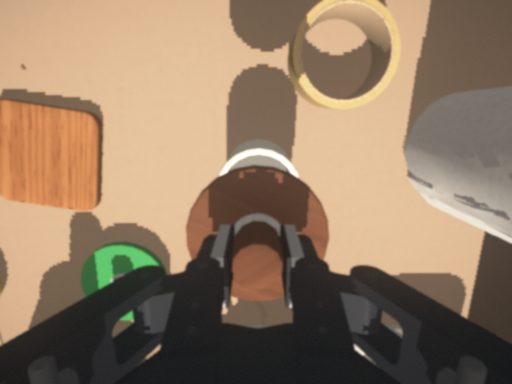

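The white rim arc around (258,150) puts the small jar at (607.4, −292). I lower 85 mm, then finish gently.

arm_command(
  steps=[
    [[0.1,-0.02,0,0.5,0,0,0],[0.1,0,0,0.5,0,0,0],[0.1,0,0,0.35,0,0,0],[0.1,0,0,0.2,0,0,0],[0.1,0,0,0.15,0,0,0],[0.1,0,0,0,0,0,0],[0.1,0,0,0,0,0,0]],
  ],
)

```text
time_s: 22.72
eef_pos: [607.2, -293.1, 114.0]
ee_rot: [0.001, 0.708, 0.707, 0.0]
force: [0.2, -0.3, 0.0]
grip_width: 0.269
grip_force: 39.6
```

arm_command(
  steps=[
    [[0.1,0,0,0.04,0,0,0],[0.1,0,0,0.04,0,0,0],[0.1,0,0,0.02,0,0,0],[0.1,0,0,0,0,0,0],[0.1,0,0,0,0,0,0]],
  ],
)

```text
time_s: 23.35
eef_pos: [607.1, -293.0, 109.1]
ee_rot: [0.0, 0.708, 0.707, -0.0]
force: [-1.0, 0.4, 5.3]
grip_width: 0.262
grip_force: 40.3
```

Seated. I release, rise and back away.

arm_command(
  steps=[
    [[0.6,0,0,0,0,0,0],[0.6,0,0,0,0,0,0],[0.6,0,0,0,0,0,0],[0.6,0,0,-0.5,0,0,0],[0.6,0,0,-1,0,0,0],[0.6,0,0,-1,0,0,0],[0.6,0,-0.8,0,0,0,0],[0.6,0,-0.8,0,0,0,0]],
  ],
)

```text
time_s: 24.35
eef_pos: [526.1, -292.7, 233.5]
ee_rot: [0.0, 0.707, 0.707, -0.0]
force: [0.6, -0.9, 0.2]
grip_width: 0.603
grip_force: 0.0
```

arm_command(
  steps=[
    [[0.6,0,-0.8,-0.5,0,0,0],[0.6,0,-0.8,-0.5,0,0,0],[0.6,0,0,0,0,0,0],[0.6,0,0,0,0,0,0]],
  ],
)

```text
time_s: 24.85
eef_pos: [447.3, -292.6, 282.8]
ee_rot: [-0.0, 0.708, 0.707, 0.0]
force: [0.5, -0.7, -0.8]
grip_width: 0.598
grip_force: 0.0
```

Run:
```python
from h import *
a=capture("scene")[100:240,170:390,::-1];c=capture("side")[100:270,190:400,::-1]
cv2.imwrite("pics/end.png",np.hstack([cv2.resize(np.ascontiguousarray(i),(400,300)) for i in(a,c)]))
```

```text
(no output)
```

View pics/end.png

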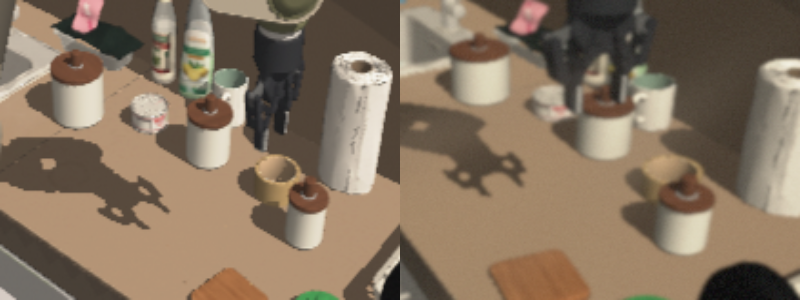

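All three lids sit flat on their jars in both views: large (76,68), medium (209,113) and small (308,195). Nothing else has moved, so I hand in.

```bash
python3 -c "
from rig import *
print(finish_job())"
```

```text
the job is handed in; nothing more can be done
None
```

All three round lids are on their matching jars, flat on the rims in both final camera views, and I handed the job in at about 25 s of the 83 s allowed; the hand-in returned no verdict.

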